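# Load a tube strip in the reader and wind its stage home

### The job

Take the six-tube strip out of its stand and lower it into the sample block of the strip reader, so that all six tubes go into their own holes and the strip sits fully down. Then wind the reader's stage in with its black knob, fully home against the end stop beneath the reading head; don't shove the stage along by its deck or block. Don't let the strip drop in from above its holes, and leave the other things on the bench where they are.

Things in the scene. Friction and masses are not known exactly. Their poses are not given: they have to be found in the camera images.
- strip_mid (a point): Centre, half-way up, of the loose six-tube strip: frosted white plastic, 40 to 85 g, 117 mm long, 68 mm high. y axis along the row, z up; either way round is the same. The six caps form one straight bar 13 mm wide, 114 mm long, from 8 to 34 mm above this point: grip it across its width at mid-length, with the fingertips 10 mm or more above this point, clear of the flange under the bar.
- strip: The same strip; origin midway between the tube tips, 34 mm below strip_mid. Six tubes in a row 20 mm apart, each 11 mm thick and 38 mm long, the last 14 mm tapering to a 5 mm tip; above them a flange 20 mm wide and 4 mm thick, then the cap bar. It starts upright in the stand.
- stand: Steel stand that holds the strip at the start, fixed: base plate 70 x 160 x 6 mm, two upright rails on it (37 x 140 mm over all, top 46 mm above the bench) with a slot for the tubes; the strip's flange rests on the rails. Origin under its centre, y along the slot.
- seat (a point): Where strip_mid lies when the strip is fully seated in the reader's sample block: over the middle of the row of holes, 4 mm below the block's top (84 mm above the bench), on which the flange then rests. Six round holes, 14 mm wide, 40 mm deep, 20 mm apart, in a row along this point's y axis. x axis: the stage's inward travel; z up. Moves with the stage.
- knob_grip (a point): On the upright axis of the drive knob, 70 mm above the bench, a good height to grip. Round fluted black knob, 56 mm across, 50 to 84 mm above the bench, 105 mm behind the row of holes (-x). x axis: the stage's inward travel. Turned clockwise seen from above it carries the whole stage and itself 24 mm per radian along +x, away from the robot; it turns without end and stays where it is left.
- stage (a joint): Position of the reader's stage along its rails in m: 0 fully out (towards the robot), 0.096 fully home, the deck against the end stop and the block under the reading head. It starts out or nearly so. The travel resists with about 24 N, so the knob needs about 0.6 N m: grip it across with 40 N or more and let the hand travel with it as it turns.
- reader: Strip reader, fixed: grey base 360 x 190 mm, 20 mm high, rails along its x axis (inward travel). The reading head is a white bridge across it at x +58 to +94 mm (y -95 to +95, underside 124, top 159 mm above the bench), with a box 75 mm high behind. Origin under the base's centre. With the stage at 0 the knob's axis is at x -125 mm, the row of holes at x -20 mm.
- deck: The stage's aluminium deck (170 x 150 x 10 mm, top 40 mm above the bench; a 30 mm wide collar under the knob reaches 46 mm) with the dark steel sample block on it (36 x 128 mm, 44 mm tall, top 84 mm above the bench), without the knob. Origin at the reader's origin when the stage is at 0.
- short_strip_mid (a point): Bystander: middle of a shorter strip of three tubes, lying on its side, 57 x 68 x 20 mm.
- bottle: Bystander: amber bottle, 54 mm across, 105 mm high; origin under its centre.
- marker: Bystander: marker pen lying down, 125 mm long; origin under its middle.
- tape_roll: Bystander: roll of tape lying flat, 84 mm across, 19 mm high; origin under its centre.
- tip_box: Bystander: closed pipette-tip box, 84 x 124 x 81 mm; origin under its centre.
Mind the look-alikes: they are no part of the job. What is shaped like the strip but pink or purple is not meant.

How it is judged:
On the way, in this order (a step that is already met when the one before it is completed fails the run):
1. the six-tube strip is fully seated in the sample block, all six tubes in their holes, with the stage still out (distance between strip_mid and seat below 0.004 m and angle between the y axis of strip_mid and the y axis of seat, either way round below 0.06 rad and value of joint stage below 0.03 m), for 0.3 s.
2. the stage is wound fully home with the strip in it (value of joint stage above 0.0935 m and distance between strip_mid and seat below 0.004 m), for 0.2 s.
At the end, for the whole second after the job is handed in: The stage rests within 2.5 mm of fully home, and the strip sits upright and fully down in the sample block: its centre within 4 mm of the seat point, in line with the holes to 0.06 rad, at rest (all of step 2 and velocity of joint stage below 0.005 m/s and angle between the y axis of strip_mid and the y axis of seat, either way round below 0.06 rad and angle between strip_mid's own z axis and vertical below 0.06 rad and linear speed of strip below 0.02 m/s); the robot touches nothing.
It fails at once if the strip is let go over the block while still more than 15 mm above its seat (horizontal distance between strip_mid and seat below 0.02 m and z of strip_mid in the frame of seat above 0.015 m and contact force between the fingers and strip below 0.05 N).
It fails at once if the stage is shoved along by its deck or block (over 22 N) (contact force between any of the arm, the fingers and deck above 22 N).
It fails at once if a bystander is moved by more than 30 mm (distance of any of short_strip_mid, bottle, marker, tape_roll, tip_box from where it was at the start of the episode above 0.03 m).
It also fails if it takes over 72 s, if anything falls off the work surface, if the arm or the gripper's body presses on something with over 40 N, if the wrist force passes 120 N, or if a joint passes its speed limit or range.

### The arm

A 6-joint arm with a two-finger parallel gripper is mounted at the origin on the work surface. World frame = base frame: x ahead of the robot, y to its left, z up, the work surface at z = 0. Lengths are in m, angles in rad, forces in N, time in s.
With the tool pointing down it reaches from about 0.325 to 0.9 m from the base axis. Payload 6.1 kg.
Tool frame: the origin (TCP) lies on the centre line of the jaws, within the pads' length; the fingertips stand 22 mm ahead of it and the grasp point (between the pads) lies 3 mm ahead of it (env.tip_extent is the distance from the TCP to the fingertips, in m); z points along the fingers, y is the direction in which the jaws open and shut (so a half turn about z gives the same grasp; the last joint's range is limited). The gripper opens to 87 mm and grips with 3 to 60 N. Pads are 19 mm wide; open, the fingers measure 117 mm over their backs; the gripper's body (75 mm by 190 mm) begins 51 mm behind the grasp point.
Start: joints at [-1.27, 0.22, 1.526, -0, 1.395, -0.126], TCP at [0.259, -0.569, 0.245] pointing down, gripper open.
Joint ranges: [-2.98, 2.98], [-0.91, 2.08], [0.09, 2.57], [-1.24, 4.39], [0.2, 2.65], [-2.68, 2.68]. Speed limits (rad/s): [2.57, 2.57, 3.01, 3.14, 3.14, 3.14].

### API

Orientations are given as a unit quaternion [x, y, z, w].
In Python, from rig import env gives the robot as it stands. The module is installed in compiled form; this text tells all that it offers.
- The arm moves only by the tool servo_tool, never from a script. Its argument "rows" is one flat list of numbers, 7 for each row, row after row: the shift along the world's x, y, z in mm, then the turn, a rotation vector about the world's x, y, z in degrees, then the opening, from 0 (shut) to 1 (fully open). A call has 1 to 5 rows; each row shifts and turns the commanded pose from where the row before left it; what a row does not reach is not made up. A row lasts 1/8 s, in which the tool goes at most 62.5 mm and 10.7 degrees, less where a joint would pass 70% of its speed; a pose out of reach is approached as far as the arm can. A call with a gripper value outside its range is refused whole. The fingers move at their own pace and stop on an object; "force" is the grip in N (left out, the last holds). Time passes only in rows, so rows that do not move let the fingers close. It gives the time, the measured TCP pose, the force and the opening at its end, in the units of the state.
- env.sense(): the state, without advancing time (a new reading comes with each control period).
- env.capture(name): name is "scene" or "top" or "wrist"; returns a dict with "image" (400x640x3 uint8, blue, green, red), "fx", "fy", "cx", "cy" (pixels), "k1" (the pictures are not rectified: a ray, as slopes to the right and down, at radius r is drawn at 1 + k1 r^2 times it, then the intrinsics apply), "extrinsics" (4x4, takes a point from camera to world coordinates); the wrist camera has in their place "T_tool_cam" (4x4, takes a point from camera to tool coordinates, whose origin is the TCP and whose axes are the flange's). Camera axes: x right, y down, z forward; pixel columns grow to the right and rows downward; lengths in m; the calibration is good to about 2 mm. A picture is of the moment at which its call begins: read the wrist's pose just before it. There is no depth.
- env.hand_in(): hands the job in, once; it reports no verdict.
The state is a dict: "time": time; "joint_pos": joint angles; "joint_velocities": joint speeds; "effort": joint torques, N m; "eef_pos": TCP position; "eef_rot": TCP orientation; "wrist_force": force on the tool from outside, world axes, zero at the start; "moment": the same for the moment, N m; "finger_gap": opening from 0.0 (shut) to 1.0 (fully open).
Only numpy, scipy, OpenCV 4.12 (cv2) and the standard library are available. Lean on these libraries where they do the work, as an engineer would, in place of code of your own. Each camera call takes 0.05 s, during which the arm holds its last target.

## Working session

There is one attempt and no reset: what is moved stays moved. The work goes in short steps, Python scripts to look and compute and a tool call to move; the robot and the scene stay as the last step left them, time stands still between calls to the robot, and variables do not carry over. Pictures are saved under pics/ and viewed, and the job is handed in when it is done.

Besides the shell and the picture viewer there is one more tool, called after "Call:" as a command line: name --argument value ..., lists and objects as JSON in quotes. servo_tool: Moves the arm, as the interface text tells. Its arguments: {"type":"object","properties":{"rows":{"type":"array","items":{"type":"number"}},"force":{"type":"number"}},"required":["rows"]}

```bash
mkdir -p pics; cat > h.py <<'E'
import numpy as np,cv2
from rig import env
from scipy.spatial.transform import Rotation as R
def save(name,fn):
    s=env.sense(); c=env.capture(name); cv2.imwrite('pics/'+fn+'.png',c['image'])
    if name=='wrist':
        T=np.eye(4);T[:3,:3]=R.from_quat(s['eef_rot']).as_matrix();T[:3,3]=s['eef_pos']
        c['extrinsics']=T@np.array(c['T_tool_cam'])
    np.savez('pics/'+fn+'.npz',**{k:v for k,v in c.items()})
    return c
def load(fn): return dict(np.load('pics/'+fn+'.npz'))
def ray(c,u,v):
    K=np.array([[c['fx'],0,c['cx']],[0,c['fy'],c['cy']],[0,0,1]],float)
    p=cv2.undistortPointsIter(np.array([[[u,v]]],float),K,np.array([c['k1'],0,0,0],float),None,None,(3,100,1e-10))[0,0] if hasattr(cv2,'undistortPointsIter') else cv2.undistortPoints(np.array([[[u,v]]],float),K,np.array([c['k1'],0,0,0,0],float))[0,0]
    E=np.array(c['extrinsics']); d=E[:3,:3]@np.array([p[0],p[1],1.]); return E[:3,3],d
def onz(c,u,v,z):
    o,d=ray(c,u,v); return (o+d*(z-o[2])/d[2])
def proj(c,P):
    E=np.linalg.inv(np.array(c['extrinsics']));p=E[:3,:3]@np.array(P,float)+E[:3,3]
    s=p[:2]/p[2]; r2=s@s; s=s*(1+c['k1']*r2); return np.array([c['fx']*s[0]+c['cx'],c['fy']*s[1]+c['cy']])
E
python3 - <<'E'
from h import *
for n in('scene','top','wrist'):
    c=save(n,n+'0'); print(n,c['fx'],c['cx'],c['cy'],c['k1']);print(np.round(c['extrinsics'],3))
print(env.sense(),env.tip_extent)
E
```

```text
scene 384.28961319120907 323.1530818819457 198.47616835475873 0.0012012466848690456
[[ 0.776  0.441 -0.45   0.975]
 [ 0.63  -0.529  0.569 -0.559]
 [ 0.013 -0.725 -0.688  0.79 ]
 [ 0.     0.     0.     1.   ]]
top 497.40805445754216 322.02238431904874 201.32298657843043 -0.059389935498527086
[[ 1.140e-01 -9.720e-01  2.030e-01  2.330e-01]
 [-9.940e-01 -1.110e-01  2.200e-02  1.200e-02]
 [ 1.000e-03 -2.040e-01 -9.790e-01  1.438e+00]
 [ 0.000e+00  0.000e+00  0.000e+00  1.000e+00]]
wrist 331.895221317439 317.88681985603375 192.86130222078253 -0.06590282844893756
[[ 0.414 -0.882 -0.224  0.319]
 [-0.91  -0.402 -0.1   -0.54 ]
 [-0.002  0.246 -0.969  0.384]
 [ 0.     0.     0.     1.   ]]
{'time': 0.15, 'joint_pos': array([-1.27010030e+00,  2.21044983e-01,  1.52731613e+00, -3.75579743e-07,
        1.39470644e+00, -1.26093701e-01]), 'joint_velocities': array([ 0.00039787, -0.00320227, -0.00478537, -0.00040975,  0.0010151 ,
        0.00130558]), 'effort': array([ 8.33198501e-04, -4.95189857e+01, -3.87881327e+01,  6.98016048e-02,
        5.30476333e-02, -5.75681361e-05]), 'eef_pos': array([ 0.25859027, -0.56852152,  0.24370556]), 'eef_rot': array([ 9.77317314e-01,  2.11778951e-01, -6.44826983e-05, -7.34625937e-04]), 'wrist_force': array([-0.04943412, -0.39042787, -0.01986725]), 'moment': array([ 0.00868025, -0.05012086,  0.01507792]), 'finger_gap': 0.9942167598540742} 0.022
```

View pics/scene0.png

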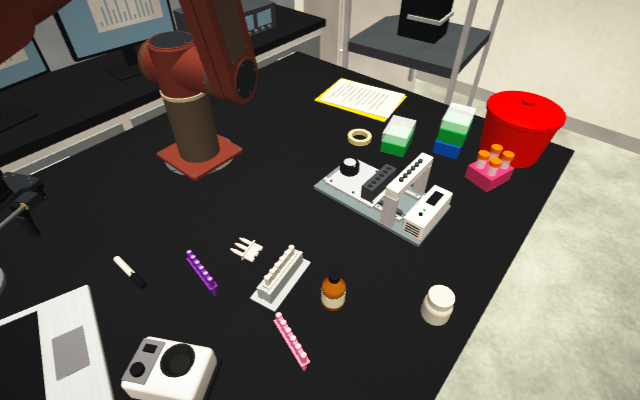

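View pics/top0.png

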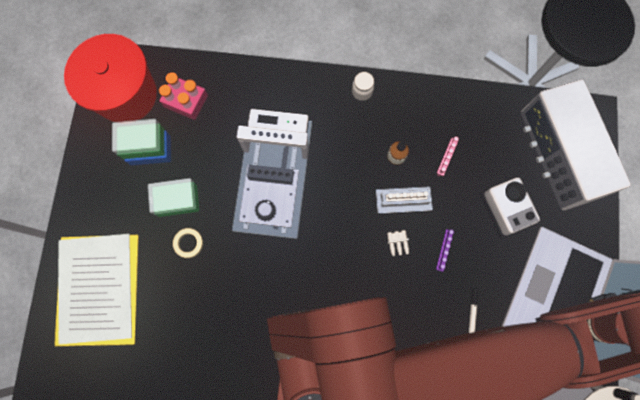

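View pics/wrist0.png

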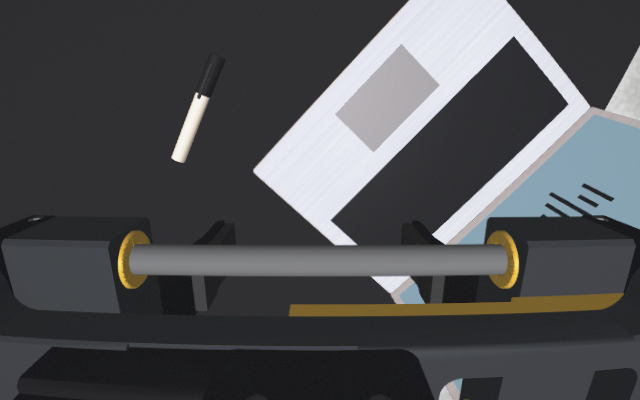

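Three strip-shaped things appear in the top view: white in the stand at (404,198), pink at (447,156) and purple at (445,250). The white one in the steel stand fits the description, so I'll confirm it in an enlarged crop together with the reader at (270,180).

```bash
python3 - <<'E'
from h import *
c=load('top0');im=c['image']
a=cv2.resize(im[165:235,360:450],None,fx=6,fy=6,interpolation=cv2.INTER_CUBIC)
b=cv2.resize(im[100:245,225:320],None,fx=4,fy=4,interpolation=cv2.INTER_CUBIC)[:,:]
cv2.imwrite('pics/ca.png',a);cv2.imwrite('pics/cb.png',b)
print('stand',onz(c,404,198,.09),'knob',onz(c,265,210,.084))
E
```

```text
stand [ 0.54825066 -0.1820011   0.09      ] knob [0.47176326 0.1975853  0.084     ]
```

View pics/ca.png

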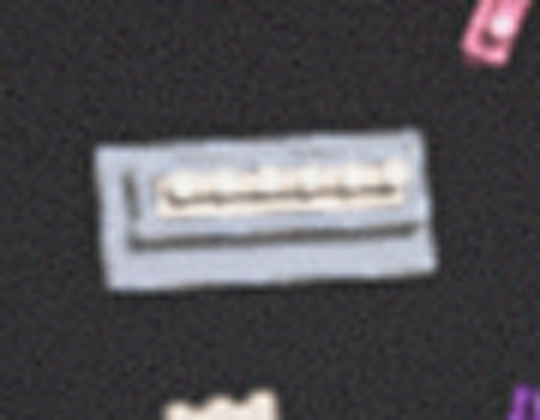

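View pics/cb.png

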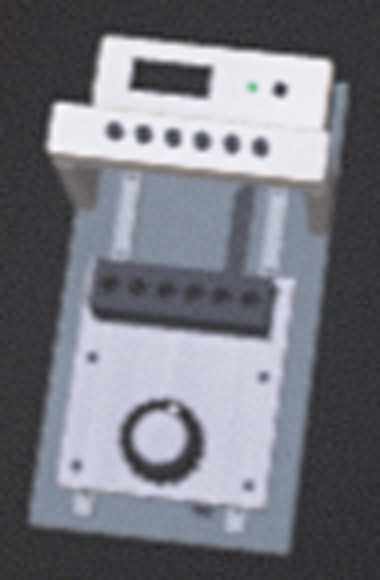

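Confirmed: the crop shows the white six-cap strip in the steel stand, with the pink and purple look-alikes outside it. In the reader crop the knob (265,210) is near the robot and the stage is out. Next I'll bring the wrist camera over the stand.

Call:
servo_tool --rows '[36,39,8,0,0,8,36,39,8,0,0,8,36,39,8,0,0,8,36,39,8,0,0,8,36,39,8,0,0,8]'

```text
invalid input
```

Call:
servo_tool --rows '[36,39,8,0,0,8,36,39,8,0,0,8,36,39,0,0,0,9,0,0,0,0,0,0,0,0,0,0,0,0]'

```text
invalid input
```

```bash
python3 - <<'E'
from h import *
c=save('wrist','w1');s=env.sense();print(s['eef_pos'],R.from_quat(s['eef_rot']).as_matrix().round(3),s['joint_pos'])
print(proj(c,[.548,-.182,.086]))
E
```

```text
[ 0.25859856 -0.56860356  0.24384095] [[ 0.91   0.414 -0.   ]
 [ 0.414 -0.91   0.001]
 [ 0.    -0.001 -1.   ]] [-1.27012937e+00  2.20957692e-01  1.52716256e+00  4.77868555e-06
  1.39470445e+00 -1.26113275e-01]
[  78.81754491 -240.76149008]
```

View pics/w1.png

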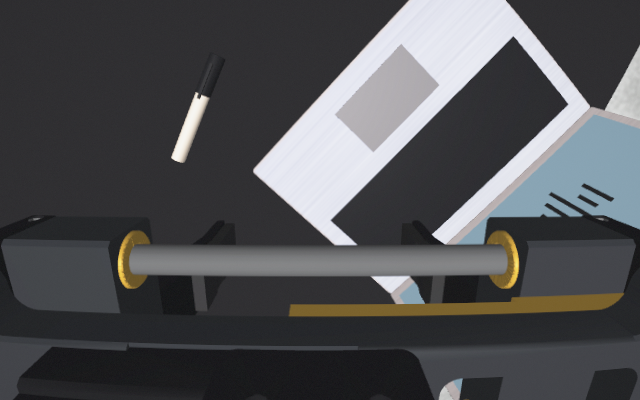

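I left the opening value out of each row, so the calls were refused and the arm hasn't moved. The rows need 7 numbers.

Call:
servo_tool --rows '[36,39,8,0,0,8,1,36,39,8,0,0,8,1,36,39,8,0,0,8,1,36,39,8,0,0,8,1,36,39,8,0,0,8,1]'

```text
time: 0.82
eef_pos: [0.4396, -0.3725, 0.2847]
eef_rot: [0.845, 0.535, 0.0, -0.0]
wrist_force: [1.2, -0.2, -0.0]
finger_gap: 0.998
```

Call:
servo_tool --rows '[36,39,8,0,0,8,1,36,39,8,0,0,8,1,36,39,0,0,0,9,1,0,0,0,0,0,0,1,0,0,0,0,0,0,1]'

```text
time: 1.45
eef_pos: [0.5464, -0.2569, 0.3001]
eef_rot: [0.711, 0.704, -0.0, -0.0]
wrist_force: [-0.3, 0.2, -0.2]
finger_gap: 0.997
```

```bash
python3 - <<'E'
from h import *
c=save('wrist','w2');s=env.sense();print(s['time'],s['eef_pos'],R.from_quat(s['eef_rot']).as_matrix().round(3),s['joint_pos'])
print(proj(c,[.548,-.182,.086]))
E
```

```text
1.5 [ 0.54611897 -0.25753392  0.30020063] [[ 0.011  1.    -0.001]
 [ 1.    -0.011 -0.   ]
 [-0.    -0.001 -1.   ]] [-5.70913321e-01  1.40039017e-01  1.51409271e+00 -5.25509637e-04
  1.48811311e+00 -5.59833755e-01]
[319.12320801 101.69743742]
```

View pics/w2.png

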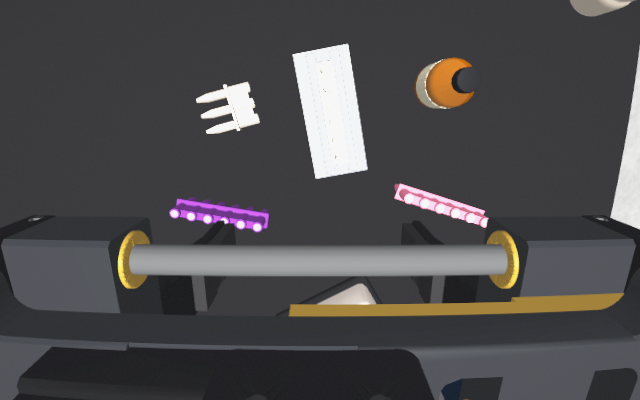

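The white strip in its stand is at about (331,111), with pink at (440,205) and purple at (220,215). It's nearly saturated, so I'll stretch the bright range in a crop.

```bash
python3 - <<'E'
from h import *
c=load('w2');im=c['image'][35:190,280:380].astype(float)
print(np.percentile(im.reshape(-1,3),[50,80,95],axis=0))
e=np.clip((im-170)/(256-170),0,1)**1.5*255
cv2.imwrite('pics/cc.png',cv2.resize(e.astype(np.uint8),None,fx=3.8,fy=3.8,interpolation=cv2.INTER_CUBIC))
sat=im[:,:,0]-im[:,:,2]; d=np.clip(128+sat*5,0,255).astype(np.uint8)
cv2.imwrite('pics/cd.png',cv2.resize(d,None,fx=3.8,fy=3.8,interpolation=cv2.INTER_CUBIC))
# plate outline
g=cv2.cvtColor(c['image'],cv2.COLOR_BGR2GRAY);m=(g>120).astype(np.uint8)
for k in cv2.findContours(m,0,2)[0]:
    if cv2.pointPolygonTest(k,(331,111),False)>0:
        r=cv2.minAreaRect(k);b=cv2.boxPoints(r);print(b)
        P=np.array([onz(c,*p,.006) for p in b]);print(P.round(4),P.mean(0));print(np.linalg.norm(np.diff(P,axis=0),axis=1))
E
```

```text
[[ 64.  61.  62.]
 [247. 245. 244.]
 [247. 247. 247.]]
[[291.47925   53.222637]
 [347.6302    42.694332]
 [371.27924  168.82263 ]
 [315.1283   179.35094 ]]
[[ 0.5147 -0.1216  0.006 ]
 [ 0.5838 -0.1099  0.006 ]
 [ 0.6167 -0.2673  0.006 ]
 [ 0.542  -0.2809  0.006 ]] [ 0.56430126 -0.19490217  0.006     ]
[0.07012247 0.16075134 0.07592143]
```

View pics/cc.png

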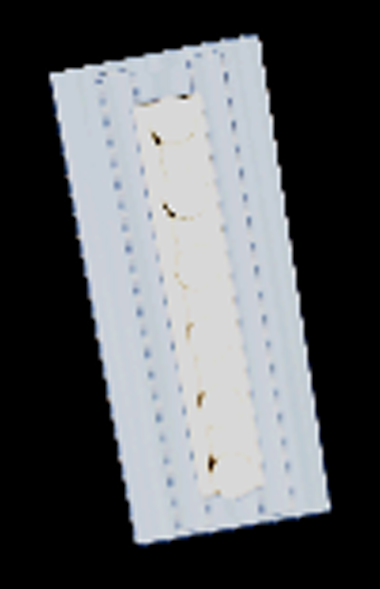

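View pics/cd.png

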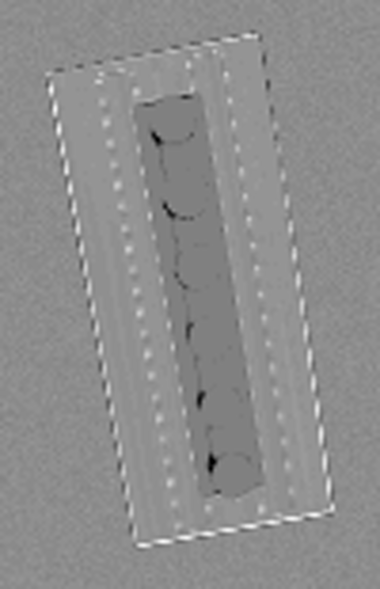

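```bash
python3 - <<'E'
from h import *
c=load('w2');im=c['image'];print(np.array(c['extrinsics'])[:3,3])
g=cv2.cvtColor(im,cv2.COLOR_BGR2GRAY);m=(g>150).astype(np.uint8)
for k in cv2.findContours(m,0,2)[0]:
    if cv2.pointPolygonTest(k,(331,111),False)>0:
        a=cv2.approxPolyDP(k,6,True)[:,0];print(a.tolist())
        K=np.zeros_like(m);cv2.drawContours(K,[k],-1,1,-1)
        P=np.array([onz(c,*p,.006) for p in a.astype(float)]);print(P.round(4).tolist(),P.mean(0).round(4))
f=cv2.medianBlur(im,3).astype(int); w=((f[:,:,2]-f[:,:,0]>=-1)&(g>200)&(cv2.erode(K,np.ones((7,7)))>0)).astype(np.uint8)
w=cv2.morphologyEx(w,cv2.MORPH_CLOSE,np.ones((5,5)));w=cv2.morphologyEx(w,cv2.MORPH_OPEN,np.ones((5,5)))
k=max(cv2.findContours(w,0,2)[0],key=cv2.contourArea)
for z in(.05,.076):
    P=np.array([onz(c,*p,z)[:2]*1000 for p in k[:,0].astype(float)],np.float32)
    r=cv2.minAreaRect(P);print(z,r,cv2.boxPoints(r).tolist())
E
```

```text
[ 0.54696806 -0.18935948  0.44005939]
[[347, 44], [292, 54], [316, 178], [367, 168]]
[[0.583, -0.1114, 0.006], [0.5153, -0.1225, 0.006], [0.5432, -0.279, 0.006], [0.611, -0.2661, 0.006]] [ 0.5631 -0.1948  0.006 ]
0.05 ((563.4310302734375, -195.40927124023438), (20.58513832092285, 120.6204605102539), 9.677268981933594) [[543.1468505859375, -137.68740844726562], [563.4229736328125, -256.5914611816406], [583.7152099609375, -253.13113403320312], [563.4390869140625, -134.22708129882812]]
0.076 ((562.3336791992188, -195.0060577392578), (19.21297836303711, 112.5802993774414), 9.677267074584961) [[543.401611328125, -141.13174438476562], [562.326171875, -252.11004638671875], [581.2657470703125, -248.88037109375], [562.3411865234375, -137.90206909179688]]
```

Two estimates agree: plate centre (563,-195) mm, strip blob centre (563,-195) mm, long axis about 10° from y, width 20.6 mm and length about 117–120 mm at flange height. So I'll go over it, turn 10.5°, then descend to a TCP height of 78 mm.

Call:
servo_tool --rows '[8,31,-20,0,0,5,1,9,31,-20,0,0,5.5,1,0,0,-30,0,0,0,1,0,0,-30,0,0,0,1,0,0,-20,0,0,0,1]' --force 30

```text
time: 2.12
eef_pos: [0.5624, -0.196, 0.1789]
eef_rot: [0.644, 0.765, -0.0, -0.001]
wrist_force: [-0.8, 0.6, 0.8]
finger_gap: 0.998
```

```bash
python3 - <<'E'
from h import *
s=env.sense();r=R.from_quat(s['eef_rot']).as_matrix();print(s['eef_pos'],r.round(3),np.degrees(np.arctan2(r[1,0],r[0,0])))
c=save('wrist','w3');save('scene','s3');print(proj(c,[.563,-.195,.076]))
E
```

```text
[ 0.56240749 -0.19595055  0.17886041] [[-0.17   0.985 -0.002]
 [ 0.985  0.17   0.001]
 [ 0.001 -0.002 -1.   ]] 99.80800574365811
[319.19122621 199.55001956]
```

View pics/w3.png

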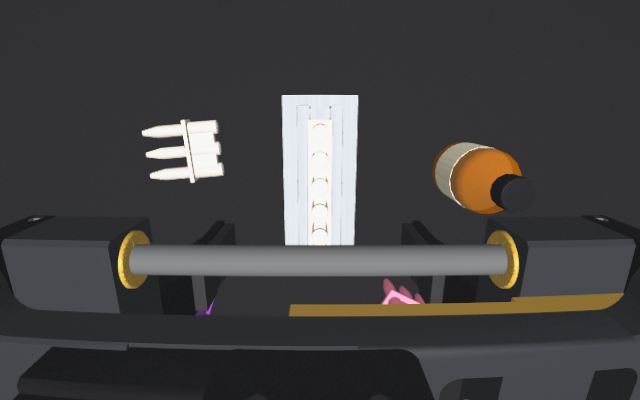

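The bar runs vertically at column 320, between the fingers. I'll compare the cap positions with their predicted pixels.

```bash
python3 - <<'E'
from h import *
c=load('w3');im=c['image']
a=np.radians(99.9);d=np.array([np.cos(a),np.sin(a),0])
for t in(57,50,30,10,-10):
    print(t,proj(c,np.array([.563,-.195,.076])+d*t/1000).round(1))
e=np.clip((im[85:250,270:370].astype(float)-170)/86,0,1)**1.5*255
cv2.imwrite('pics/ce.png',cv2.resize(e.astype(np.uint8),None,fx=3.6,fy=3.6,interpolation=cv2.INTER_CUBIC))
E
```

```text
57 [319.2 123. ]
50 [319.2 132.9]
30 [319.2 160.3]
10 [319.2 186.7]
-10 [319.2 212.1]
```

View pics/ce.png

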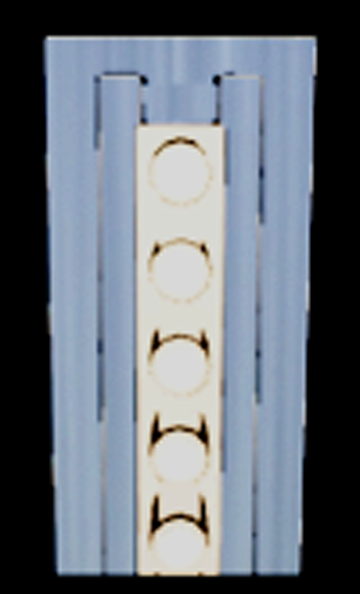

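The caps match the prediction within 1 px (rows 132.8/160/187/212 against 132.9/160.3/186.7/212.1). Descending and gripping.

Call:
servo_tool --rows '[0,1,-35,0,0,0,1,0,0,-35,0,0,0,1,0,0,-20,0,0,0,1,0,0,-11,0,0,0,1,0,0,0,0,0,0,1]' --force 35

```text
time: 2.85
eef_pos: [0.5638, -0.1941, 0.0797]
eef_rot: [0.643, 0.766, -0.0, -0.0]
wrist_force: [-0.0, 0.0, -0.4]
finger_gap: 0.995
```

Call:
servo_tool --rows '[0,0,0,0,0,0,0,0,0,0,0,0,0,0,0,0,0,0,0,0,0,0,0,0,0,0,0,0,0,0,0,0,0,0,0]' --force 35

```text
time: 3.48
eef_pos: [0.5637, -0.1939, 0.0796]
eef_rot: [0.643, 0.766, 0.0, 0.0]
wrist_force: [-0.5, 0.7, -0.6]
finger_gap: 0.513
```

Call:
servo_tool --rows '[0,0,-1,0,0,0,0,0,0,0,0,0,0,0,0,0,0,0,0,0,0,0,0,0,0,0,0,0,0,0,0,0,0,0,0]'

```text
time: 4.1
eef_pos: [0.5637, -0.1939, 0.0785]
eef_rot: [0.643, 0.766, -0.0, -0.0]
wrist_force: [0.0, 0.8, -0.7]
finger_gap: 0.148
```

Call:
servo_tool --rows '[0,0,5,0,0,0,0,0,0,15,0,0,0,0,0,0,20,0,0,0,0,0,0,20,0,0,0,0,0,0,20,0,0,0,0]'

```text
time: 4.72
eef_pos: [0.5641, -0.1941, 0.1608]
eef_rot: [0.643, 0.766, 0.0, 0.001]
wrist_force: [0.3, -0.3, -0.4]
finger_gap: 0.146
```

```bash
python3 - <<'E'
from h import *
c=save('wrist','w4');s=env.sense();print(s)
save('scene','s4');save('top','t4')
E
```

```text
{'time': 4.775, 'joint_pos': array([-4.63450399e-01,  2.21543042e-01,  1.68130295e+00,  1.28441552e-05,
        1.23284909e+00, -6.37277669e-01]), 'joint_velocities': array([-0.00035977,  0.01228522, -0.00626157,  0.00040316, -0.06896316,
        0.00133344]), 'effort': array([-2.47142259e-01, -3.94228721e+01, -2.93223113e+01,  5.07036733e-03,
        1.79964309e-01, -1.42895035e-03]), 'eef_pos': array([ 0.565618  , -0.19479643,  0.16390616]), 'eef_rot': array([6.43056672e-01, 7.65812915e-01, 6.92599708e-04, 2.86629820e-03]), 'wrist_force': array([1.07226536, 0.4831787 , 1.92817448]), 'moment': array([ 0.00142156, -0.1688814 ,  0.03350728]), 'finger_gap': 0.14412204863966246}
```

View pics/w4.png

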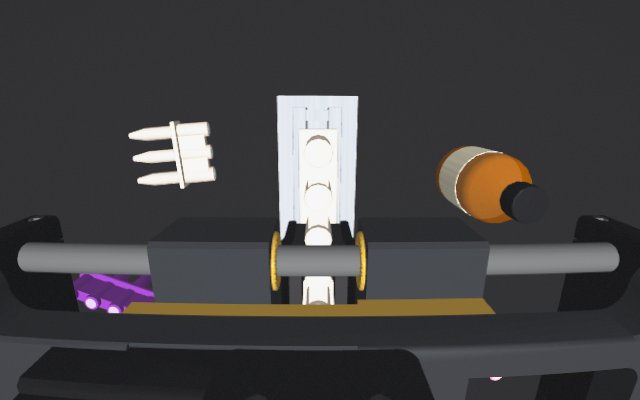

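View pics/s4.png

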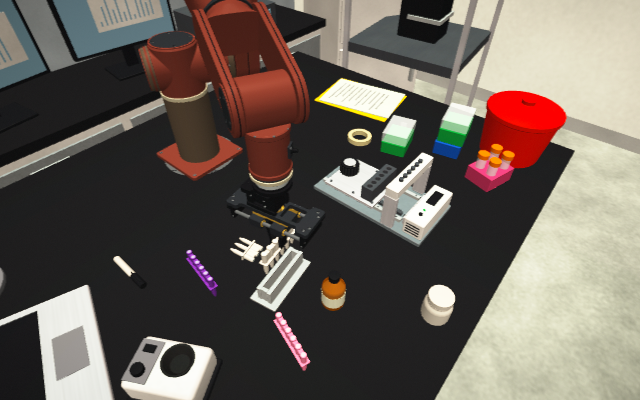

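Strip is gripped and clear of the stand (gap 0.146 ≈ 13 mm). Next: the in-hand pose from the wrist view, and the rough reader pose from the top view.

```bash
python3 - <<'E'
from h import *
c=load('w4');T=c['T_tool_cam'];c2=dict(c);c2['extrinsics']=T
for x in(57,50,30): print(x,proj(c2,[x/1000,0,.0025]).round(1))
t=load('top0')
a=onz(t,252.5,171.2,.084);b=onz(t,288,174.3,.084);k=onz(t,265,208,.084)
print(a,b,(a+b)/2,np.linalg.norm(a-b),np.degrees(np.arctan2((a-b)[1],(a-b)[0])),k,np.linalg.norm((a+b)/2-k))
im=c['image'][110:260,260:380];cv2.imwrite('pics/cf.png',cv2.resize(im,None,fx=4,fy=4,interpolation=cv2.INTER_CUBIC))
E
```

```text
57 [318.1 134.6]
50 [318.1 151. ]
30 [318.1 196. ]
[0.57809282 0.24796364 0.084     ] [0.58047641 0.14724465 0.084     ] [0.57928462 0.19760414 0.084     ] 0.10074718255051403 91.35569478201761 [0.47736172 0.19835841 0.084     ] 0.10192568579364912
```

View pics/cf.png

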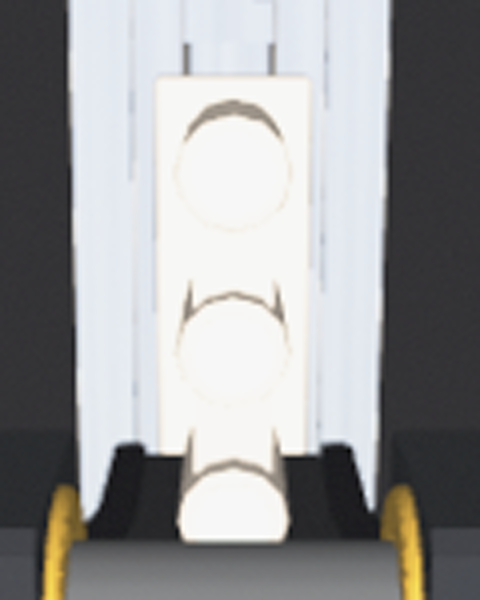

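In-hand pose is within about 1 mm of the prediction (caps at rows 153/197.5 against 151/196). The rough seat is (579,198) mm with yaw near 1°. Moving to a view position beside the reader.

Call:
servo_tool --rows '[-7,30,30,0,0,0,0,-7,48,30,0,0,-2,0,-7,48,30,0,0,-3,0,-7,48,5,0,0,-3,0,-7,48,0,0,0,0,0]'

```text
time: 5.5
eef_pos: [0.5283, 0.0295, 0.2537]
eef_rot: [0.695, 0.719, 0.0, 0.0]
wrist_force: [0.3, 0.1, -1.0]
finger_gap: 0.144
```

Call:
servo_tool --rows '[-7,40,0,0,0,0,0,0,20,0,0,0,0,0,0,0,0,0,0,0,0,0,0,0,0,0,0,0,0,0,0,0,0,0,0]'

```text
time: 6.12
eef_pos: [0.5217, 0.0871, 0.2532]
eef_rot: [0.695, 0.719, -0.0, -0.0]
wrist_force: [0.1, -1.0, -0.7]
finger_gap: 0.146
```

```bash
python3 - <<'E'
from h import *
c=save('wrist','w5');s=env.sense();r=R.from_quat(s['eef_rot']).as_matrix();print(s['eef_pos'],np.degrees(np.arctan2(r[1,0],r[0,0])),r.round(3)[2],s['finger_gap'])
print(proj(c,[.579,.198,.084]))
E
```

```text
[0.52176985 0.08715169 0.25331813] 91.8749152483433 [-0. -0. -1.] 0.1481941020224333
[387.11406272  61.50214985]
```

View pics/w5.png

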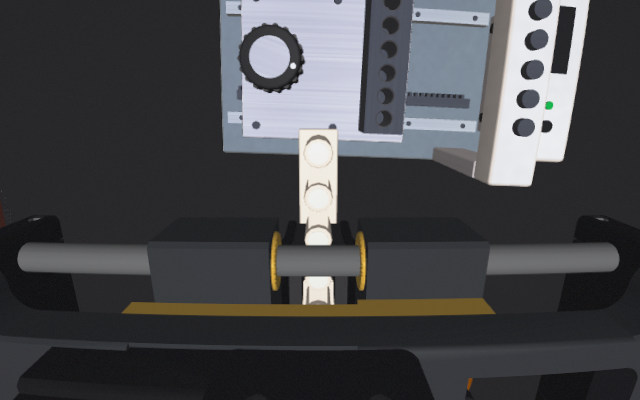

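The block is at cols 360–410, with six holes down column ~387 from row 2 to row 118; knob at (270,58) and bridge at (520,70). I'll measure the hole centres.

```bash
python3 - <<'E'
from h import *
c=load('w5');im=c['image'][0:145,350:415]
g=cv2.cvtColor(im,cv2.COLOR_BGR2GRAY).astype(float);e=np.clip((g-20)/90,0,1)*255
cv2.imwrite('pics/cg.png',cv2.resize(e.astype(np.uint8),None,fx=5,fy=4,interpolation=cv2.INTER_CUBIC) if 0 else cv2.resize(e.astype(np.uint8),None,fx=4,fy=4,interpolation=cv2.INTER_CUBIC))
E
```

```text
(no output)
```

View pics/cg.png

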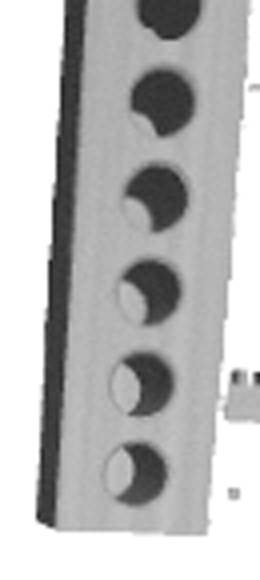

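```bash
python3 - <<'E'
from h import *
c=load('w5');L=[(163,102),(156,198),(150,292),(142,384),(135,474)]
P=np.array([onz(c,350+u/4,v/4,.084) for u,v in L])*1000;print(P.round(1),np.linalg.norm(np.diff(P,axis=0),axis=1))
d=P[0]-P[-1];a=np.arctan2(d[1],d[0]);u=d/np.linalg.norm(d);print('yaw',np.degrees(a));m=P.mean(0)+10*u;print('seat',m)
k=onz(c,270,57,.084)*1000;print('knob',k,np.linalg.norm(k-m), (m-k)@u)
E
```

```text
[[580.  228.1  84. ]
 [579.9 208.2  84. ]
 [580.1 188.3  84. ]
 [579.8 168.3  84. ]
 [579.7 148.3  84. ]] [19.9327119  19.90526073 19.94444733 19.98089464]
yaw 89.73853611217079
seat [579.93731657 198.227347    84.        ]
knob [475.55494868 198.19889562  84.        ] 104.38237176642788 0.5047885247895466
```

Five holes at a 19.9–20.0 mm pitch on one line, with the knob 104.4 mm behind them (105 expected). That puts the seat at (580.0, 198.2) mm, yaw 89.7°. I'll move above it, with the strip tips about 25 mm over the block.

Call:
servo_tool --rows '[19,38,0,0,0,-1,0,20,37,0,0,0,-1.2,0,19,37,-20,0,0,0,0,0,0,-30,0,0,0,0,0,0,-24,0,0,0,0]'

```text
time: 6.8
eef_pos: [0.5797, 0.1998, 0.1779]
eef_rot: [0.709, 0.706, -0.001, -0.0]
wrist_force: [-0.1, -0.2, -0.7]
finger_gap: 0.149
```

Call:
servo_tool --rows '[0,0,0,0,0,0,0,0,0,0,0,0,0,0]'

```text
time: 7.05
eef_pos: [0.5805, 0.1997, 0.1807]
eef_rot: [0.709, 0.705, 0.001, 0.0]
wrist_force: [0.8, 0.2, -0.7]
finger_gap: 0.149
```

```bash
python3 - <<'E'
from h import *
c=save('wrist','w6');s=env.sense();r=R.from_quat(s['eef_rot']).as_matrix();print(s['eef_pos'],np.degrees(np.arctan2(r[1,0],r[0,0])),r.round(4)[2],s['finger_gap'])
save('scene','s6');t=save('top','t6')
im=c['image'][90:260,240:400];cv2.imwrite('pics/ch.png',cv2.resize(im,None,fx=4,fy=3.5 if 0 else 4,interpolation=cv2.INTER_CUBIC)[:600])
i=load('s6')['image'][130:260,300:470];cv2.imwrite('pics/ci.png',cv2.resize(i,None,fx=4.5,fy=4.5,interpolation=cv2.INTER_CUBIC))
E
```

```text
[0.58076123 0.19980473 0.18119121] 89.7113656684577 [ 5.0e-04  2.4e-03 -1.0e+00] 0.14761860429740614
```

View pics/ch.png

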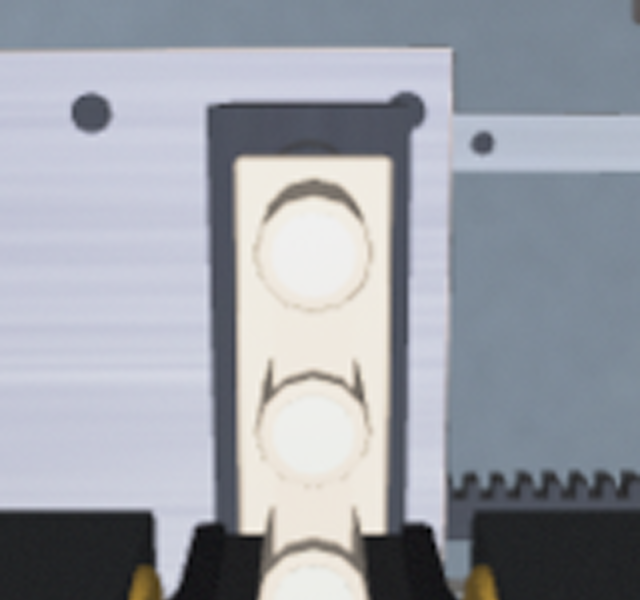

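View pics/ci.png

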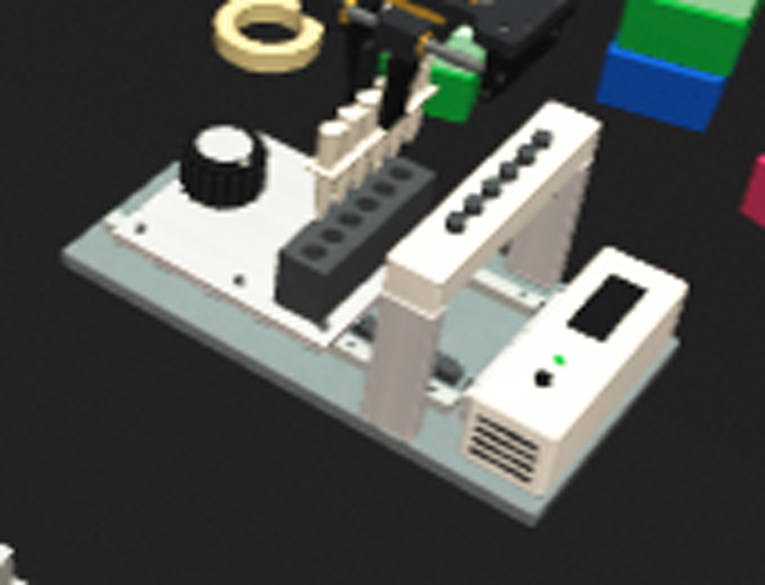

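Through the wrist camera the strip sits about 0.8 mm too far in +x over the block, which agrees with TCP x = 580.8 against the 580.0 target. I'll check the along-row offset using the end-hole edge seen at the flange end.

```bash
python3 - <<'E'
from h import *
c=load('w6')
print('hole far edge',proj(c,[.580,.2552,.084]),'seen ~(317.8,125)')
print('block far edge',proj(c,[.580,.2622,.084]),'seen ~(317.3,116)')
c2=dict(c);c2['extrinsics']=c['T_tool_cam']
print('cap',onz(c2,318.3,153,.0025)*1000,onz(c2,318.3,197.5,.0025)*1000,onz(c2,318.3,153,.0045)*1000,onz(c2,318.3,197.5,.0045)*1000)
# flange end: tool x=58.5, z=28.5 below tcp
print('flange far edge top',proj(c2,[.0585,0,.0285]),'seen ~(318.3,129)')
E
```

```text
hole far edge [316.97431916 126.62419868] seen ~(317.8,125)
block far edge [316.92031656 116.45806096] seen ~(317.3,116)
cap [49.10980169 -0.05847994  2.5       ] [29.29490206 -0.04610983  2.5       ] [48.85066852 -0.05565414  4.5       ] [28.75757258 -0.04311036  4.5       ]
flange far edge top [318.35898064 127.57364304] seen ~(318.3,129)
```

Call:
servo_tool --rows '[-0.7,-0.7,0,0,0,0,0,0,0,-12,0,0,0,0,0,0,-8,0,0,0,0,0,0,0,0,0,0,0]'

```text
time: 7.7
eef_pos: [0.578, 0.1992, 0.1578]
eef_rot: [0.709, 0.706, -0.001, -0.001]
wrist_force: [-0.3, -0.8, -1.1]
finger_gap: 0.149
```

```bash
python3 - <<'E'
from h import *
c=save('wrist','w7');s=env.sense();r=R.from_quat(s['eef_rot']).as_matrix();print(s['eef_pos'],np.degrees(np.arctan2(r[1,0],r[0,0])),r.round(4)[2],s['finger_gap'],s['wrist_force'])
save('scene','s7')
im=c['image'][90:240,240:400];cv2.imwrite('pics/cj.png',cv2.resize(im,None,fx=4,fy=4,interpolation=cv2.INTER_CUBIC)[:600])
i=load('s7')['image'][140:230,340:430];cv2.imwrite('pics/ck.png',cv2.resize(i,None,fx=6.5,fy=6.5,interpolation=cv2.INTER_CUBIC))
print(proj(c,[.580,.2622,.084]))
E
```

```text
[0.57845654 0.19930316 0.15857652] 89.75824728937468 [-4.0e-04 -1.7e-03 -1.0e+00] 0.14570579329321925 [-0.27785924  0.15415796 -0.80261874]
[321.34660176 116.31106539]
```

View pics/cj.png

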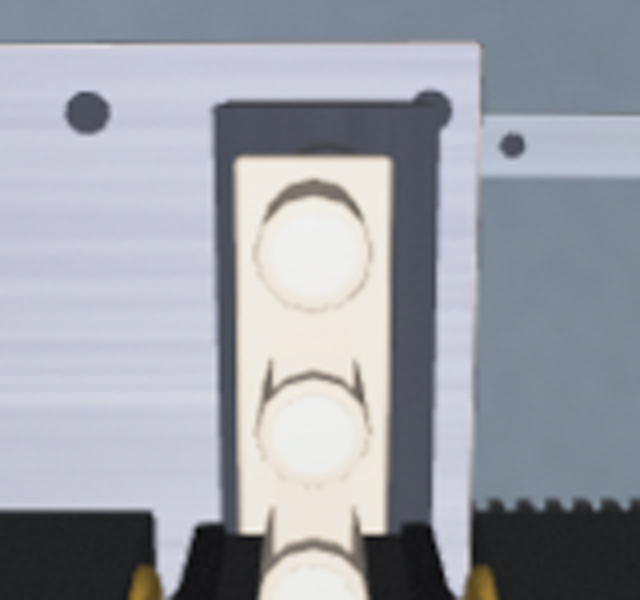

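View pics/ck.png

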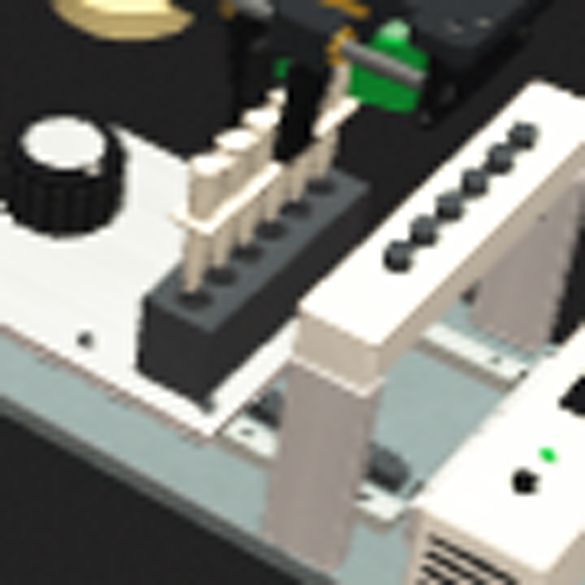

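The arm still sways by about 1–2 mm after moves (x now 578.5). I'll let it settle before judging.

Call:
servo_tool --rows '[0,0,0,0,0,0,0,0,0,0,0,0,0,0,0,0,0,0,0,0,0]'

```text
time: 8.18
eef_pos: [0.5791, 0.1994, 0.1598]
eef_rot: [0.709, 0.706, 0.0, 0.0]
wrist_force: [-0.3, 0.0, -0.7]
finger_gap: 0.149
```

Call:
servo_tool --rows '[0,0,0,0,0,0,0]'

```text
time: 8.3
eef_pos: [0.5791, 0.1994, 0.1596]
eef_rot: [0.709, 0.706, 0.0, 0.0]
wrist_force: [0.2, -0.1, -0.5]
finger_gap: 0.144
```

Call:
servo_tool --rows '[0,0,0,0,0,0,0]'

```text
time: 8.43
eef_pos: [0.579, 0.1994, 0.1596]
eef_rot: [0.709, 0.706, 0.0, 0.0]
wrist_force: [0.6, 0.3, -0.1]
finger_gap: 0.145
```

Call:
servo_tool --rows '[1,-0.2,0,0,0,0,0,0,0,0,0,0,0,0,0,0,0,0,0,0,0]'

```text
time: 8.8
eef_pos: [0.5801, 0.1992, 0.1595]
eef_rot: [0.709, 0.706, 0.0, -0.0]
wrist_force: [-0.6, -0.4, -1.5]
finger_gap: 0.147
```

```bash
python3 - <<'E'
from h import *
c=save('wrist','w8');s=env.sense();r=R.from_quat(s['eef_rot']).as_matrix();print(s['eef_pos'],np.degrees(np.arctan2(r[1,0],r[0,0])),r.round(4)[2])
im=c['image'][90:240,240:400];cv2.imwrite('pics/cl.png',cv2.resize(im,None,fx=4,fy=4,interpolation=cv2.INTER_CUBIC)[:600])
g=cv2.cvtColor(c['image'],cv2.COLOR_BGR2GRAY).astype(int)
for v in(160,175,190,205):
    row=g[v,270:370]; d=np.where(np.abs(np.diff(row))>25)[0]+270.5; print(v,d)
print('block L/R',[ (proj(c,[.580-.018,.1982+t,.084])[0].round(1),proj(c,[.580+.018,.1982+t,.084]).round(1)) for t in(.02,.04)])
E
```

```text
[0.58001771 0.19915785 0.15951577] 89.75161053603014 [-0. -0. -1.]
160 [289.5 290.5 298.5 299.5 336.5 337.5 344.5 345.5 355.5]
175 [290.5 291.5 298.5 299.5 336.5 337.5 344.5 345.5 354.5]
190 [290.5 291.5 298.5 299.5 304.5 306.5 328.5 329.5 330.5 331.5 336.5 337.5
 344.5 345.5 354.5 355.5]
205 [290.5 291.5 298.5 299.5 335.5 336.5 337.5 343.5 344.5 353.5 354.5]
block L/R [(np.float64(291.0), array([345. , 183.8])), (np.float64(290.2), array([345.5, 153.9]))]
```

View pics/cl.png

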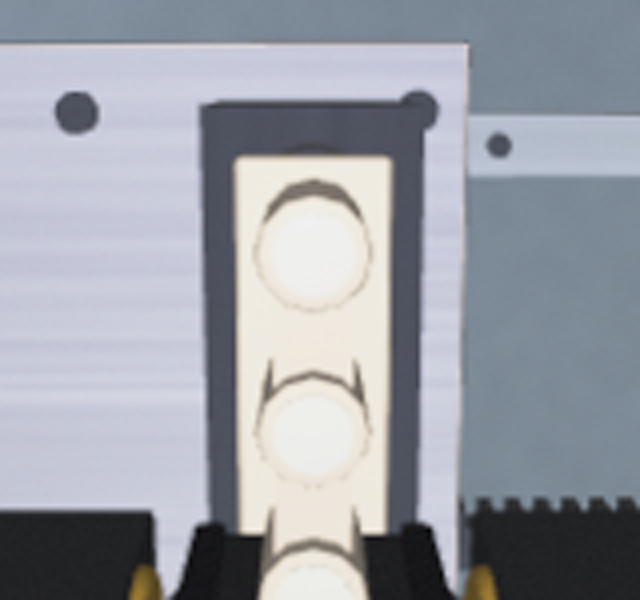

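The strip is now centred on the block: edges 290.5/345 against strip 299/337 (centre difference 0.3 px), and the block edges match the prediction. Lowering slowly and watching the force.

Call:
servo_tool --rows '[0,0,-3,0,0,0,0,0,0,-3,0,0,0,0,0,0,-4,0,0,0,0,0,0,-4,0,0,0,0,0,0,-4,0,0,0,0]'

```text
time: 9.48
eef_pos: [0.5799, 0.1992, 0.1411]
eef_rot: [0.709, 0.706, -0.0, -0.0]
wrist_force: [-0.4, 0.4, -1.0]
finger_gap: 0.15
```

Call:
servo_tool --rows '[0,0,-4,0,0,0,0,0,0,-4,0,0,0,0,0,0,-4,0,0,0,0,0,0,-4,0,0,0,0,0,0,0,0,0,0,0]'

```text
time: 10.1
eef_pos: [0.5797, 0.1991, 0.125]
eef_rot: [0.709, 0.706, -0.0, -0.0]
wrist_force: [-0.5, 1.0, -1.6]
finger_gap: 0.143
```

No contact force so far, with 8.5 mm left.

Call:
servo_tool --rows '[0,0,-3,0,0,0,0,0,0,-2,0,0,0,0,0,0,-1.5,0,0,0,0,0,0,0,0,0,0,0]'

```text
time: 10.6
eef_pos: [0.5799, 0.1991, 0.1189]
eef_rot: [0.709, 0.706, -0.0, -0.0]
wrist_force: [0.6, 0.3, -0.2]
finger_gap: 0.146
```

Call:
servo_tool --rows '[0,0,-1,0,0,0,0,0,0,0,0,0,0,0,0,0,-1,0,0,0,0,0,0,0,0,0,0,0]'

```text
time: 11.1
eef_pos: [0.5799, 0.1991, 0.1169]
eef_rot: [0.709, 0.706, -0.0, -0.0]
wrist_force: [-0.6, 0.0, -0.8]
finger_gap: 0.145
```

Call:
servo_tool --rows '[0,0,-1,0,0,0,0,0,0,0,0,0,0,0]'

```text
time: 11.35
eef_pos: [0.5801, 0.1992, 0.1165]
eef_rot: [0.709, 0.706, 0.0, 0.0]
wrist_force: [-1.1, -0.9, 2.6]
finger_gap: 0.147
```

Call:
servo_tool --rows '[0,0,-0.5,0,0,0,0,0,0,0,0,0,0,0]'

```text
time: 11.6
eef_pos: [0.5801, 0.1992, 0.1164]
eef_rot: [0.709, 0.706, 0.0, 0.0]
wrist_force: [-2.6, -0.6, 5.5]
finger_gap: 0.147
```

```bash
python3 - <<'E'
from h import *
c=save('scene','s9');print(env.sense()['wrist_force'])
i=c['image'][130:240,320:440];cv2.imwrite('pics/cm.png',cv2.resize(i,None,fx=5.4,fy=5.4,interpolation=cv2.INTER_CUBIC))
E
```

```text
[-3.76928301 -0.60625524  6.863755  ]
```

View pics/cm.png

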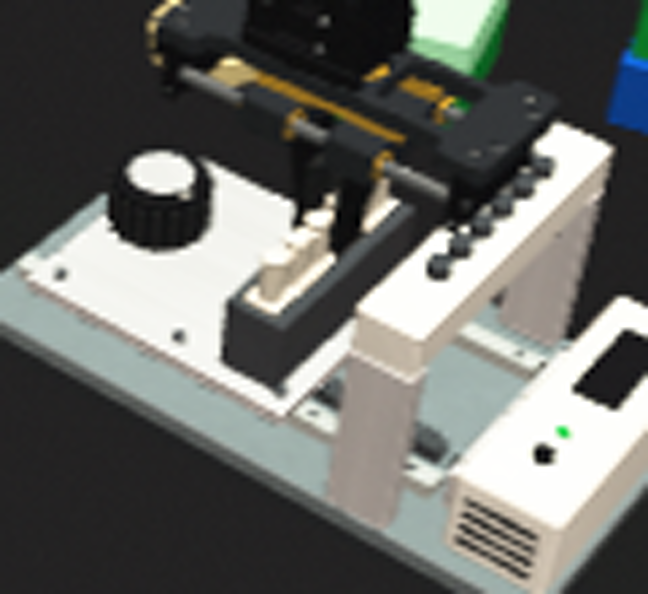

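Contact came at TCP 116.4, the predicted seated height, and the flange rests on the block top. Releasing by a small opening only.

Call:
servo_tool --rows '[0,0,0,0,0,0,0.3,0,0,0,0,0,0,0.3,0,0,0,0,0,0,0.3,0,0,0,0,0,0,0.35]'

```text
time: 12.15
eef_pos: [0.58, 0.1992, 0.1154]
eef_rot: [0.709, 0.706, -0.0, -0.0]
wrist_force: [-0.1, 0.5, -0.2]
finger_gap: 0.329
```

Call:
servo_tool --rows '[0,0,5,0,0,0,0.35,0,0,12,0,0,0,0.35,0,0,25,0,0,0,0.35,0,0,30,0,0,0,1,0,0,40,0,0,0,1]'

```text
time: 12.78
eef_pos: [0.5796, 0.1991, 0.2287]
eef_rot: [0.709, 0.706, -0.0, -0.0]
wrist_force: [0.1, 0.4, 0.4]
finger_gap: 0.495
```

```bash
python3 - <<'E'
from h import *
c=save('scene','s10');w=save('wrist','w10');print(env.sense()['eef_pos'])
i=c['image'][130:240,320:440];cv2.imwrite('pics/cn.png',cv2.resize(i,None,fx=5.4,fy=5.4,interpolation=cv2.INTER_CUBIC))
E
```

```text
[0.58312726 0.19990261 0.23472413]
```

View pics/cn.png

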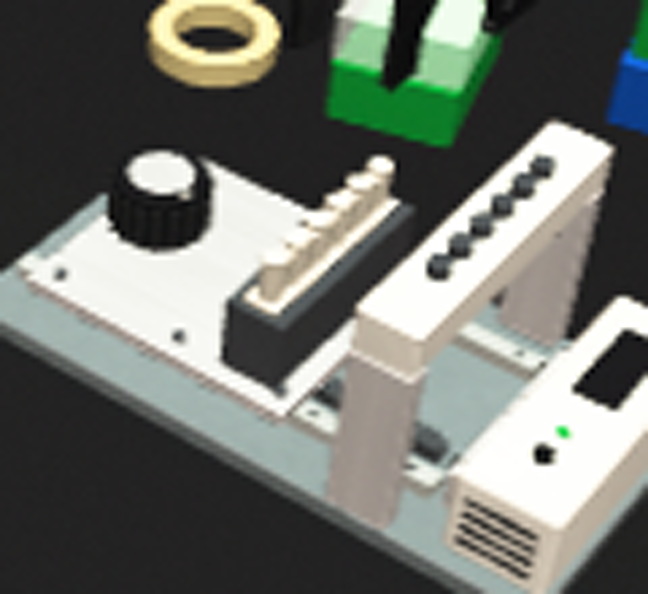

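View pics/w10.png

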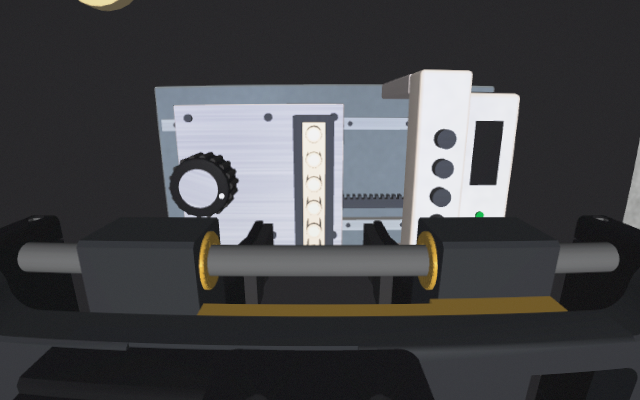

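The strip is seated, with the flange flat on the block along its whole length, and I released it there. Now the knob: two estimates of its axis give (475.2, 198.5) mm. I'll retreat over it and turn to yaw ≈ 235°, so that the 4 rad of winding ends with the jaws across the reader, with the gripper body well short of the bridge.

Call:
servo_tool --rows '[-20,-0.7,0,0,0,10,1,-20,0,0,0,0,10,1,-20,0,0,0,0,10,1,-20,0,0,0,0,10,1,-20,0,0,0,0,10,1]'

```text
time: 13.5
eef_pos: [0.4794, 0.1985, 0.2279]
eef_rot: [0.341, 0.94, 0.0, 0.0]
wrist_force: [1.0, 1.0, -0.2]
finger_gap: 0.993
```

Call:
servo_tool --rows '[-5,0,0,0,0,10,1,0,0,0,0,0,10,1,0,0,0,0,0,10,1,0,0,0,0,0,10,1,0,0,0,0,0,10,1]'

```text
time: 14.12
eef_pos: [0.475, 0.1985, 0.2279]
eef_rot: [-0.088, 0.996, 0.0, 0.0]
wrist_force: [0.3, 0.4, -0.5]
finger_gap: 1.002
```

Call:
servo_tool --rows '[0,0,0,0,0,10,1,0,0,0,0,0,10,1,0,0,0,0,0,10,1,0,0,0,0,0,10,1,0,0,0,0,0,5,1]'

```text
time: 14.75
eef_pos: [0.475, 0.1985, 0.2279]
eef_rot: [-0.462, 0.887, -0.0, 0.0]
wrist_force: [-1.1, -0.4, 0.2]
finger_gap: 0.997
```

Call:
servo_tool --rows '[0,0,-20,0,0,0,1,0,0,0,0,0,0,1,0,0,0,0,0,0,1]'

```text
time: 15.12
eef_pos: [0.4752, 0.1985, 0.2082]
eef_rot: [-0.46, 0.888, -0.0, 0.0]
wrist_force: [-0.3, 0.5, 0.0]
finger_gap: 0.998
```

```bash
python3 - <<'E'
from h import *
w=save('wrist','w11');s=env.sense();r=R.from_quat(s['eef_rot']).as_matrix();print(s['time'],s['eef_pos'],np.degrees(np.arctan2(r[1,0],r[0,0])),r[2].round(3),s['joint_pos'])
E
```

```text
15.175 [0.47538173 0.19857276 0.20839517] -125.25115639522146 [-0.001 -0.001 -1.   ] [ 2.42521775e-01 -1.50680858e-02  1.85004438e+00 -6.30888232e-06
  1.30554620e+00 -2.28382020e+00]
```

View pics/w11.png

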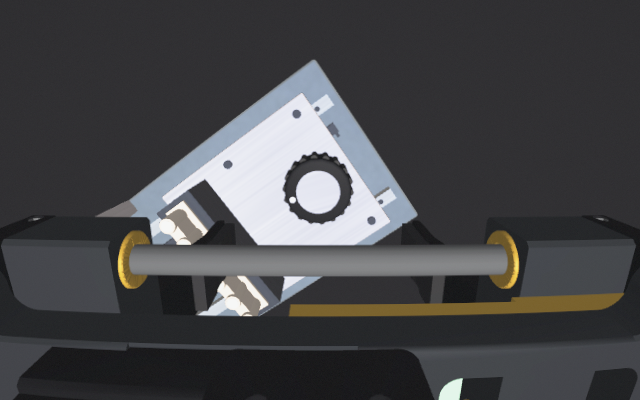

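The knob is centred at column 318, between the fingers. I'll check its axis against the prediction.

```bash
python3 - <<'E'
from h import *
w=load('w11');print(proj(w,[.4752,.1985,.084]))
g=cv2.cvtColor(w['image'],cv2.COLOR_BGR2GRAY)[140:240,270:370]
n,l,st,ce=cv2.connectedComponentsWithStats((g>170).astype(np.uint8))
for i in range(1,n):
    if st[i,4]>300: print(st[i],ce[i]+[270,140])
print(onz(w,318,191,.084))
E
```

```text
[317.1655677  192.08827804]
[   0    0  100  100 5287] [314.58350671 195.91242671]
[  26   31   44   43 1480] [317.63513514 191.66959459]
[0.47411007 0.19814345 0.084     ]
```

It agrees within 0.5 px. Descending to TCP 76 mm (tips at 54 mm, clear of the deck) and gripping at 60 N.

Call:
servo_tool --rows '[0,0,-35,0,0,0,1,0,0,-35,0,0,0,1,0,0,-35,0,0,0,1,0,0,-20,0,0,0,1,0,0,-7,0,0,0,1]' --force 60

```text
time: 15.8
eef_pos: [0.4746, 0.1984, 0.0748]
eef_rot: [-0.46, 0.888, 0.0, -0.001]
wrist_force: [0.0, -0.1, -0.6]
finger_gap: 0.999
```

Call:
servo_tool --rows '[0,0,0,0,0,0,1,0,0,0,0,0,0,0.5,0,0,0,0,0,0,0.5,0,0,0,0,0,0,0.5,0,0,0,0,0,0,0.5]'

```text
time: 16.42
eef_pos: [0.4753, 0.1984, 0.0759]
eef_rot: [-0.46, 0.888, -0.0, 0.0]
wrist_force: [0.6, -1.5, 0.1]
finger_gap: 0.634
```

```bash
python3 - <<'E'
from h import *
w=save('wrist','w12');s=env.sense();r=R.from_quat(s['eef_rot']).as_matrix();print(s['time'],s['eef_pos'],np.degrees(np.arctan2(r[1,0],r[0,0])),s['wrist_force'],s['moment'],s['finger_gap'],s['joint_pos'])
E
```

```text
16.475 [0.47530568 0.19841712 0.07583091] -125.24445391135002 [ 0.85935072 -1.47679658  0.64281833] [ 0.06921805 -0.15816298 -0.02998093] 0.6344559018829301 [ 2.42400164e-01  1.51959156e-01  1.94743082e+00 -2.63258798e-04
  1.04155184e+00 -2.28392778e+00]
```

View pics/w12.png

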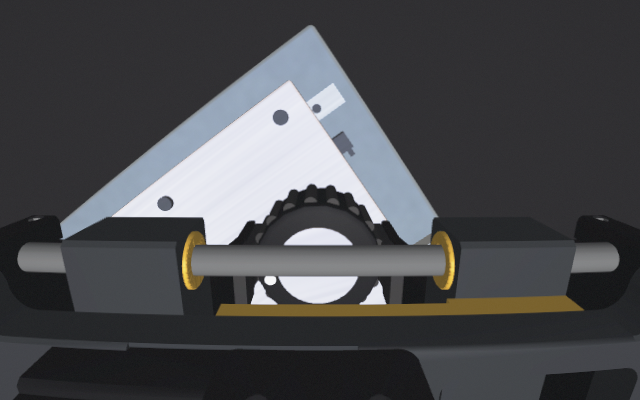

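The knob is gripped (gap 0.634 ≈ 55 mm). Winding clockwise: 24 mm/rad gives 2.5 mm per 6°.

Call:
servo_tool --rows '[1.26,0,0,0,0,-3,0.4,2.51,0,0,0,0,-6,0.4,2.51,0,0,0,0,-6,0.4,2.51,0,0,0,0,-6,0.4,2.51,0,0,0,0,-6,0.4]' --force 60

```text
time: 17.1
eef_pos: [0.4867, 0.1982, 0.0758]
eef_rot: [-0.239, 0.971, -0.0, 0.0]
wrist_force: [0.5, -2.0, 1.5]
finger_gap: 0.627
```

```bash
python3 - <<'E'
from h import *
w=save('wrist','w13');s=env.sense();r=R.from_quat(s['eef_rot']).as_matrix();print(s['time'],s['eef_pos'],np.degrees(np.arctan2(r[1,0],r[0,0])),s['wrist_force'],s['moment'],s['finger_gap'])
save('scene','s13')
E
```

```text
17.15 [0.48692477 0.19824825 0.07582665] -152.6164367723949 [ 1.43253572 -2.2484021   2.07723229] [-0.11106031 -0.26203778  0.14613039] 0.6290337776167941
```

View pics/w13.png

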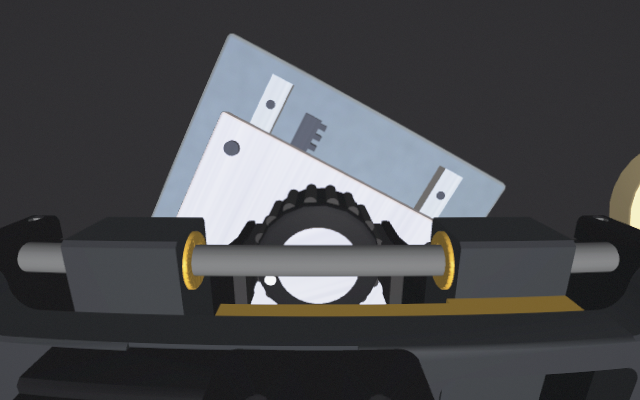

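The knob turns with the hand (white dot stays at (270,280) in the wrist view) and the stage follows at low force. Continuing.

Call:
servo_tool --rows '[3.35,0,0,0,0,-8,0.4,3.35,0,0,0,0,-8,0.4,3.35,0,0,0,0,-8,0.4,3.35,0,0,0,0,-8,0.4,3.35,-0.1,0,0,0,-8,0.4]'

```text
time: 17.82
eef_pos: [0.5036, 0.1979, 0.0758]
eef_rot: [0.107, 0.994, -0.0, 0.001]
wrist_force: [1.0, -3.5, 1.8]
finger_gap: 0.631
```

Call:
servo_tool --rows '[3.35,0,0,0,0,-8,0.4,3.35,0,0,0,0,-8,0.4,3.35,0,0,0,0,-8,0.4,3.35,0,0,0,0,-8,0.4,3.35,-0.1,0,0,0,-8,0.4]'

```text
time: 18.45
eef_pos: [0.5201, 0.1975, 0.0758]
eef_rot: [0.441, 0.898, -0.001, 0.001]
wrist_force: [0.4, -4.5, 3.2]
finger_gap: 0.635
```

```bash
python3 - <<'E'
from h import *
w=save('wrist','w14');s=env.sense();r=R.from_quat(s['eef_rot']).as_matrix();print(s['time'],s['eef_pos'],np.degrees(np.arctan2(r[1,0],r[0,0])),s['wrist_force'],s['moment'],s['finger_gap'],s['joint_pos'])
c=save('scene','s14')
i=c['image'][110:250,310:450];cv2.imwrite('pics/co.png',cv2.resize(i,None,fx=4.2,fy=4.2,interpolation=cv2.INTER_CUBIC))
E
```

```text
18.5 [0.52038708 0.19752694 0.07581948] 127.35202106504926 [ 1.4617666  -4.43242235  3.63023184] [-0.64022819 -0.39419987 -0.05184847] 0.6314697658628188 [ 2.21906816e-01  2.43593721e-01  1.83932802e+00 -1.60489331e-03
  1.05845021e+00 -4.29222071e-01]
```

View pics/w14.png

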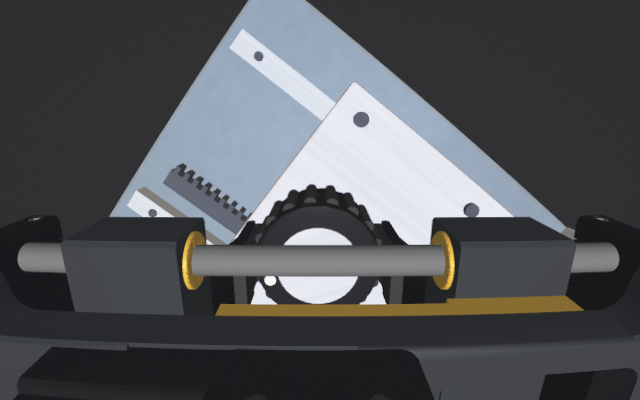

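View pics/co.png

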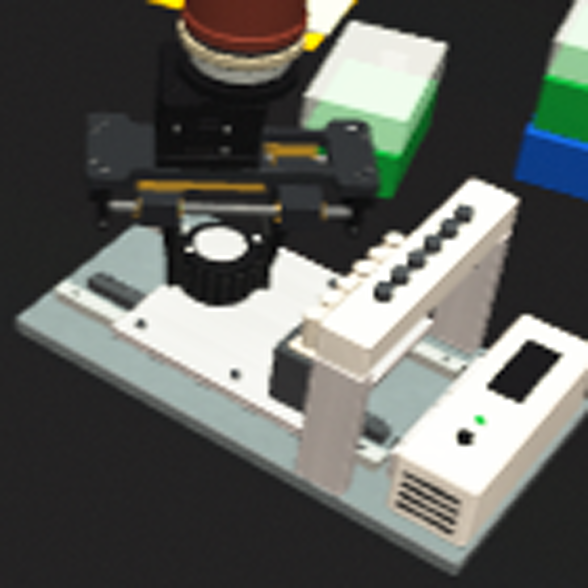

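No slip (dot still at (270,280)); the stage has moved about 45 mm and the gripper is clear of the bridge and strip. Continuing.

Call:
servo_tool --rows '[3.35,-0.1,0,0,0,-8,0.4,3.35,-0.1,0,0,0,-8,0.4,3.35,0,0,0,0,-8,0.4,3.35,-0.1,0,0,0,-8,0.4,3.35,-0.1,0,0,0,-8,0.4]'

```text
time: 19.18
eef_pos: [0.5365, 0.1974, 0.0758]
eef_rot: [0.72, 0.694, -0.001, 0.0]
wrist_force: [-1.5, -4.1, 4.1]
finger_gap: 0.635
```

Call:
servo_tool --rows '[3.35,0,0,0,0,-8,0.4,3.35,0,0,0,0,-8,0.4,3.35,0,0,0,0,-8,0.4,3.35,0,0,0,0,-8,0.4,3.35,-0.1,0,0,0,-8,0.4]'

```text
time: 19.8
eef_pos: [0.5529, 0.1974, 0.0758]
eef_rot: [0.914, 0.405, -0.001, 0.0]
wrist_force: [-2.3, -3.0, 5.6]
finger_gap: 0.632
```

```bash
python3 - <<'E'
from h import *
w=save('wrist','w15');s=env.sense();r=R.from_quat(s['eef_rot']).as_matrix();print(s['time'],s['eef_pos'],np.degrees(np.arctan2(r[1,0],r[0,0])),s['wrist_force'],s['moment'],s['finger_gap'],s['joint_pos'])
c=save('scene','s15')
i=c['image'][110:250,310:450];cv2.imwrite('pics/cp.png',cv2.resize(i,None,fx=4.2,fy=4.2,interpolation=cv2.INTER_CUBIC))
E
```

```text
19.85 [0.55315862 0.19745911 0.07583558] 47.47073851648954 [-1.98588372 -4.79008416  5.24810178] [-0.69860815  0.15492085 -0.06342765] 0.6278661212081458 [ 2.08918721e-01  3.09947671e-01  1.75651499e+00 -5.69886565e-04
  1.07612980e+00  9.51465255e-01]
```

View pics/w15.png

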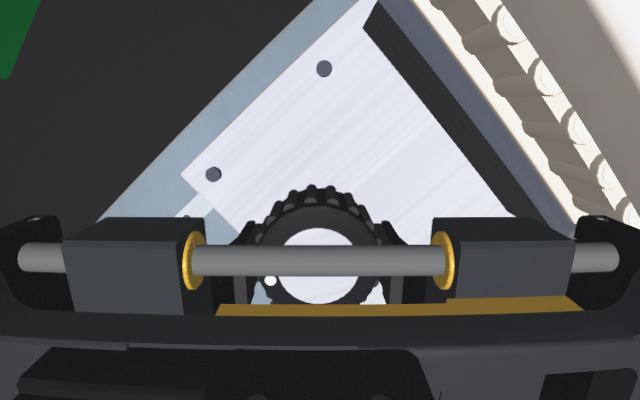

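View pics/cp.png

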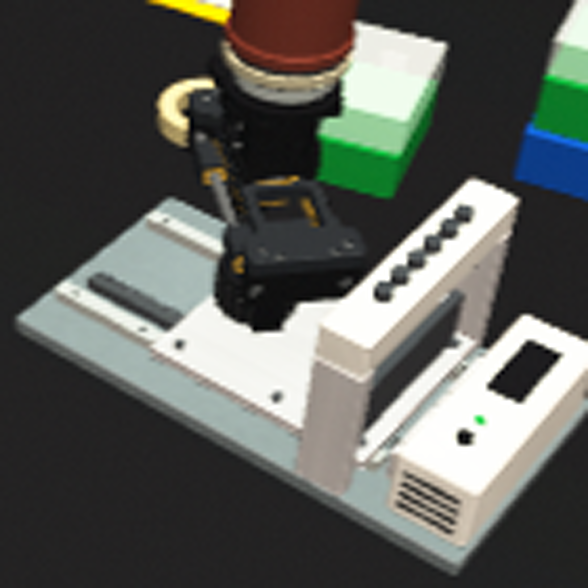

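Still no slip. The stage has moved about 78 mm with up to ~18 mm left, and the body–bridge clearance is about 10 mm and growing as it turns. Going on more gently.

Call:
servo_tool --rows '[2.93,0,0,0,0,-7,0.4,2.93,-0.1,0,0,0,-7,0.4,2.93,0,0,0,0,-7,0.4,2.93,0,0,0,0,-7,0.4,2.1,0,0,0,0,-5,0.4]'

```text
time: 20.52
eef_pos: [0.5666, 0.1986, 0.0758]
eef_rot: [0.991, 0.132, -0.0, -0.0]
wrist_force: [-3.4, 1.5, 4.9]
finger_gap: 0.629
```

Call:
servo_tool --rows '[1.26,0,0,0,0,-3,0.4,1.26,0,0,0,0,-3,0.4]'

```text
time: 20.78
eef_pos: [0.5694, 0.1987, 0.0759]
eef_rot: [0.997, 0.081, 0.0, -0.0]
wrist_force: [-0.2, 1.5, 2.2]
finger_gap: 0.636
```

```bash
python3 - <<'E'
from h import *
w=save('wrist','w16');s=env.sense();r=R.from_quat(s['eef_rot']).as_matrix();print(s['time'],s['eef_pos'],np.degrees(np.arctan2(r[1,0],r[0,0])),s['wrist_force'],s['moment'],s['finger_gap'],s['joint_pos'])
E
```

```text
20.825 [0.56949418 0.19871398 0.07586012] 9.093194279479064 [-1.65366307  1.41631371  3.05695837] [0.3884102  0.09200087 1.63027422] 0.6327169843570303 [2.04755198e-01 3.42228884e-01 1.71489292e+00 5.96965410e-04
 1.08394943e+00 1.61656606e+00]
```

View pics/w16.png

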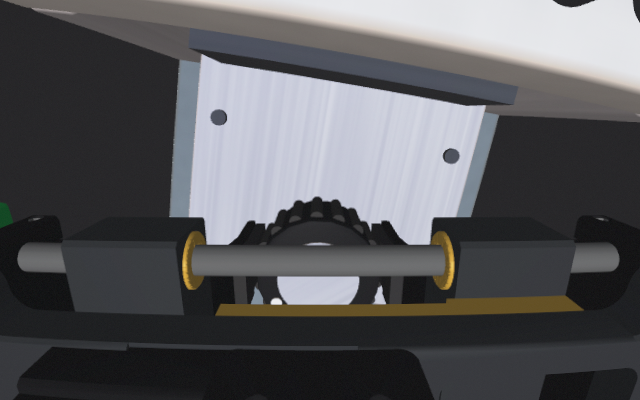

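The knob has shifted backward in the hand (dot from (270,280) to (276,301)) and the turning moment has risen to 1.6 N m, so the stage probably hit the end stop a few mm early, having started slightly in. I'll check this against the base's geometry: base near edge to knob, before and now.

```bash
python3 - <<'E'
from h import *
c=load('w5');g=cv2.cvtColor(c['image'],cv2.COLOR_BGR2GRAY).astype(int)
for v in(20,60,100,130):
    d=np.diff(g[v,205:260]);u=205.5+np.argmax(d>20);print(v,u,onz(c,u,v,.02)*1000,[ (205.5+k) for k in np.where(d>12)[0]])
w=load('w16')
for p in((219,117),(451,156)): print('screw now',onz(w,*p,.04)*1000)
c10=load('w10')
i=load('w13')
for n,ps in(('w13',[(232,148)]),('w14',[(361,119)]),('w15',[(324,68),(213,174)])):
    q=load(n)
    for p in ps: print(n,onz(q,*p,.04)*1000)
for p in((338,0),(256,125),(333,127)): print('w5 screw',p,onz(c,*p,.04)*1000)
E
```

```text
20 219.5 [413.09588211 243.2756355   20.        ] [np.float64(218.5), np.float64(219.5), np.float64(240.5), np.float64(241.5)]
60 220.5 [413.36161196 203.00537853  20.        ] [np.float64(220.5), np.float64(248.5), np.float64(249.5)]
100 220.5 [412.30040643 161.21873024  20.        ] [np.float64(220.5), np.float64(221.5), np.float64(241.5)]
130 221.5 [412.45173984 128.68755408  20.        ] [np.float64(221.5), np.float64(222.5), np.float64(242.5)]
screw now [623.13863419 260.47528187  40.        ]
screw now [622.86734944 135.69113741  40.        ]
w13 [466.23807845 136.81052082  40.        ]
w14 [499.81866572 260.80590105  40.        ]
w15 [613.37397245 260.56952151  40.        ]
w15 [532.53063541 260.58741263  40.        ]
w5 screw (338, 0) [535.34193747 259.93478559  40.        ]
w5 screw (256, 125) [454.84499244 136.269573    40.        ]
w5 screw (333, 127) [535.62065913 136.73079263  40.        ]
```

Base near edge at x = 412.8 gives a home knob x of about 564. The deck screws have moved 87.6 mm from an initial stage of about 7 mm, so stage ≈ 95 mm. With the moment jump, that means it's at the end stop. I'll open the hand and measure again.

Call:
servo_tool --rows '[0,0,0,0,0,0,0.75,0,0,0,0,0,0,1,0,0,0,0,0,0,1,0,0,0,0,0,0,1,0,0,0,0,0,0,1]'

```text
time: 21.45
eef_pos: [0.5696, 0.1976, 0.0754]
eef_rot: [0.997, 0.076, -0.0, -0.0]
wrist_force: [-0.0, 0.2, -0.1]
finger_gap: 0.991
```

```bash
python3 - <<'E'
from h import *
w=save('wrist','w17');s=env.sense();print(s['eef_pos'],s['wrist_force'],s['moment'],s['finger_gap'])
E
```

```text
[0.56965318 0.19759288 0.07548994] [-0.15486333  0.42191508  0.62733281] [ 0.04195136 -0.0130925   0.00824978] 0.9944874096397324
```

View pics/w17.png

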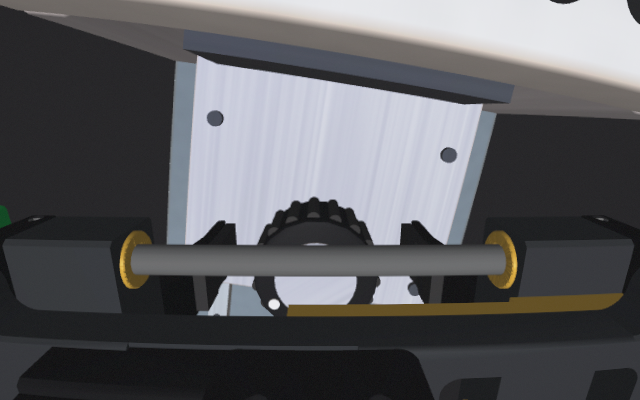

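```bash
python3 - <<'E'
from h import *
w=load('w17')
for p in((215,118),(448.5,155)): print('screw now',onz(w,*p,.04)*1000)
E
```

```text
screw now [623.04261343 260.72272545  40.        ]
screw now [622.8252705  135.69671208  40.        ]
```

Call:
servo_tool --rows '[-6.3,0.4,0,0,0,0,1,0,0,0,0,0,0,1,0,0,0,0,0,0,0.4,0,0,0,0,0,0,0.4,0,0,0,0,0,0,0.4]' --force 60

```text
time: 22.12
eef_pos: [0.5635, 0.1981, 0.0756]
eef_rot: [0.997, 0.076, 0.0, -0.0]
wrist_force: [-0.2, 0.0, -0.9]
finger_gap: 0.746
```

Call:
servo_tool --rows '[0,0,0,0,0,0,0.4,0,0,0,0,0,0,0.4]'

```text
time: 22.38
eef_pos: [0.5635, 0.1978, 0.0756]
eef_rot: [0.997, 0.076, 0.0, 0.0]
wrist_force: [0.7, -0.5, 0.1]
finger_gap: 0.633
```

```bash
python3 - <<'E'
from h import *
w=save('wrist','w18');s=env.sense();print(s['eef_pos'],s['wrist_force'],s['moment'],s['finger_gap'])
E
```

```text
[0.56342524 0.19782885 0.0755237 ] [ 0.12406441 -1.70058935  0.65348617] [-0.17321308 -0.02303167  0.02582462] 0.6302091562803314
```

Call:
servo_tool --rows '[0.8,0,0,0,0,-3,0.4,0.8,0,0,0,0,-3,0.4,0.8,0,0,0,0,-3,0.4,0,0,0,0,0,0,0.4]'

```text
time: 22.92
eef_pos: [0.5673, 0.1978, 0.0756]
eef_rot: [1.0, -0.001, 0.002, 0.0]
wrist_force: [5.1, -1.9, -4.6]
finger_gap: 0.635
```

```bash
python3 - <<'E'
from h import *
w=save('wrist','w19');s=env.sense();r=R.from_quat(s['eef_rot']).as_matrix();print(s['eef_pos'],np.degrees(np.arctan2(r[1,0],r[0,0])),s['wrist_force'],s['moment'],s['finger_gap'])
cv2.imwrite('pics/cq.png',np.hstack([load('w18')['image'][20:320,150:500],w['image'][20:320,150:500]]))
E
```

```text
[0.56730547 0.1978304  0.07563162] -0.0780750443729391 [ 4.93456039 -1.88242969 -5.47891378] [-0.02922303 -1.14476547  1.29485626] 0.6303357289943027
```

View pics/cq.png

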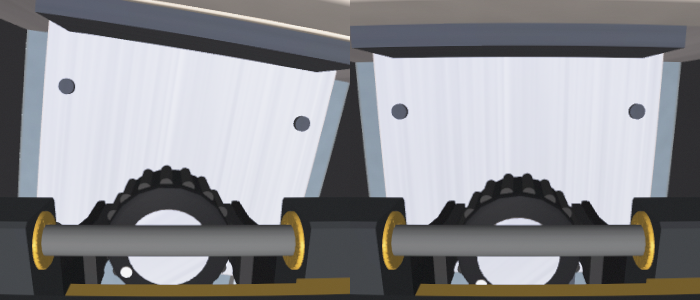

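```bash
python3 - <<'E'
from h import *
for n,ps in(('w18',[(150+67,20+86),(150+302,20+124)]),('w19',[(150+50,20+111),(150+286.5,20+111)])):
    w=load(n)
    for p in ps: print(n,onz(w,*p,.04)*1000)
s=env.sense();print(s['eef_pos'],s['joint_pos'])
E
```

```text
w18 [623.11003556 260.54059671  40.        ]
w18 [622.69527122 135.45162885  40.        ]
w19 [623.13957075 260.57585548  40.        ]
w19 [622.98883051 135.89238281  40.        ]
[0.56730547 0.1978304  0.07563162] [ 0.20518627  0.33573805  1.72382032 -0.00179664  1.07849275  1.77819322]
```

The deck screws did not move (623.0 mm in every view) under a 1.3 N m twist; the knob only slipped in the pads. The stage is hard against its stop. Opening, lifting clear and retreating.

Call:
servo_tool --rows '[0,0,0,0,0,0,0.75,0,0,0,0,0,0,1,0,0,0,0,0,0,1,0,0,0,0,0,0,1,-3,0,0,0,0,0,1]'

```text
time: 23.6
eef_pos: [0.5628, 0.1981, 0.0756]
eef_rot: [1.0, -0.002, 0.0, -0.0]
wrist_force: [0.2, -0.1, -0.3]
finger_gap: 0.991
```

Call:
servo_tool --rows '[0,0,15,0,0,0,1,0,0,30,0,0,0,1,0,0,40,0,0,0,1,-10,0,40,0,0,0,1,-20,0,40,0,0,0,1]'

```text
time: 24.22
eef_pos: [0.5329, 0.198, 0.2432]
eef_rot: [1.0, -0.002, 0.001, -0.0]
wrist_force: [-0.1, 0.8, 0.1]
finger_gap: 1.002
```

Call:
servo_tool --rows '[-40,-20,0,0,0,0,1,-40,-40,0,0,0,0,1,0,0,0,0,0,0,1,0,0,0,0,0,0,1,0,0,0,0,0,0,1]'

```text
time: 24.85
eef_pos: [0.4538, 0.1386, 0.2414]
eef_rot: [1.0, -0.002, 0.001, -0.0]
wrist_force: [-0.3, -0.1, 0.3]
finger_gap: 1.0
```

```bash
python3 - <<'E'
from h import *
w=save('wrist','w20');c=save('scene','s20');s=env.sense();print(s['time'],s['eef_pos'],s['wrist_force'])
i=c['image'][110:250,310:460];cv2.imwrite('pics/cr.png',cv2.resize(i,None,fx=4.2,fy=4.2,interpolation=cv2.INTER_CUBIC))
E
```

```text
24.95 [0.4535018  0.13853454 0.24078812] [-0.21428616  0.51536284  0.18236285]
```

View pics/w20.png

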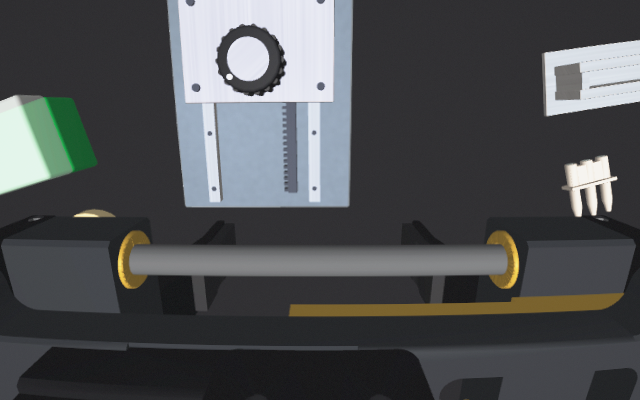

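View pics/cr.png

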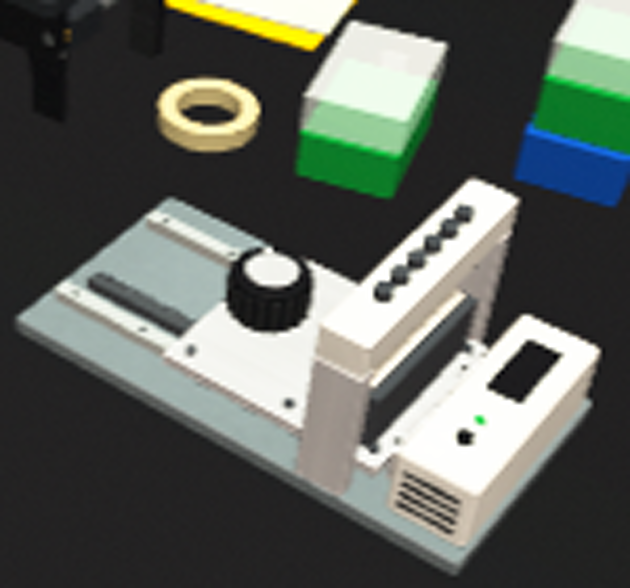

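View pics/s20.png

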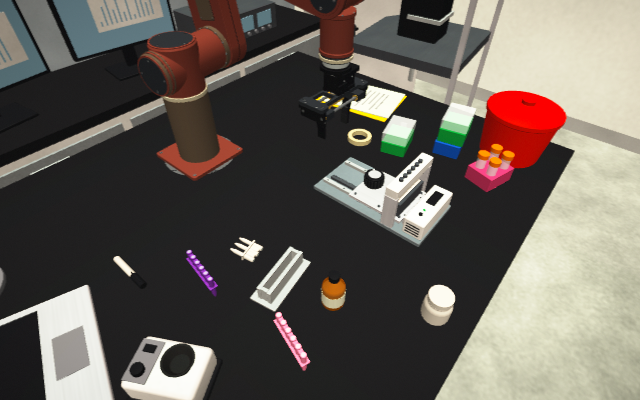

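```bash
python3 - <<'E'
from h import *
w=load('w20');g=cv2.cvtColor(w['image'],cv2.COLOR_BGR2GRAY).astype(int)
for u in(205,250,330):
    v=195.5+np.argmin(np.diff(g[195:220,u])); print('edge',onz(w,u,v,.02)*1000)
b=g[20:100,215:290];n,l,st,ce=cv2.connectedComponentsWithStats((b>150).astype(np.uint8))
for i in range(1,n):
    if 600<st[i,4]<3000: print(st[i],onz(w,*(ce[i]+[215,20]),.084)*1000)
for p in((196,88),(320.5,87)):print('rear screws',onz(w,*p,.04)*1000)
E
```

```text
edge [413.51352034 268.61535828  20.        ]
edge [413.41099892 216.74138874  20.        ]
edge [413.13229241 125.72617419  20.        ]
[   0    0   75   80 2162] [562.80029696 192.65281646  84.        ]
[  12   16   42   45 1478] [563.39267371 198.65592101  84.        ]
rear screws [542.48551439 260.58981257  40.        ]
rear screws [542.054596   136.41949546  40.        ]
```

Knob to base edge is 150.0 mm (151 at fully home), within measurement error, and the stop was confirmed by the twist. The strip's flange shows flat on the block beneath the head, and the bystanders look unmoved. Handing in.

```bash
python3 - <<'E'
from h import *
print(env.hand_in())
E
```

```text
the job is handed in; nothing more can be done
None
```

I moved the white six-tube strip from its stand into the sample block, then wound the stage in by its knob to the end stop. I handed in at about 25 s; the system gave no verdict.

**Strip:** I lowered it under grip until it met the block, at the predicted seated height (TCP 116.4 mm). I let go only then. The scene pictures afterwards show the flange flat on the block, and it still looks that way under the head.

**Stage:**
- **Start:** it began about 7 mm in, so it reached the stop sooner than I had reckoned. The hand ran about 6 mm past the knob and the knob slipped in the grip. Forces stayed low: about 5 N at the wrist and 1.6 N m of turning moment.
- **At the stop:** I re-gripped the knob and twisted again. At about 1.3 N m it only slipped in the pads, and the deck screws stayed at 623.0 mm within 0.3 mm.
- **Disagreement:** knob to base edge measures 150 mm, where fully home should be 151 mm. That puts the stage at about 95 mm of 96, within the camera error of about 2 mm and the 2.5 mm allowed.

**Bystanders:** by eye they look unmoved in the last scene picture; I did not measure them. The hand is open and well clear.

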